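# Power up the circuit trainer through the guarded isolator

### The arm

A 6-joint arm with a two-finger parallel gripper is mounted at the origin on the work surface. World frame = base frame: x ahead of the robot, y to its left, z up, the work surface at z = 0. Lengths are in m, angles in rad, forces in N, time in s.
With the tool pointing down it reaches from about 0.275 to 0.875 m from the base axis. Payload 12.5 kg.
Tool frame: the origin (TCP) lies at the centre of the arm's flange, where the gripper is bolted on; the fingertips stand 173 mm ahead of it and the grasp point (between the pads) lies 155 mm ahead of it; z points along the fingers, y is the direction in which the jaws open and shut (so a half turn about z gives the same grasp; the last joint's range is limited). The gripper opens to 85 mm and grips with 20 to 120 N. Pads are 22 mm wide; open, the fingers measure 114 mm over their backs; the gripper's body (76 mm by 85 mm) begins 54 mm behind the grasp point. The pads swing forward as they close: fully open they stand 13 mm farther back than shut.
Start: joints at [-1.295, 0.351, 1.652, -0, 1.139, -0.085], TCP at [0.194, -0.515, 0.405] pointing down, gripper open.
Joint ranges: [-2.75, 2.75], [-0.79, 2.1], [0.01, 2.65], [-1.57, 4.71], [0.07, 3.14], [-2.87, 2.87]. Speed limits (rad/s): [2.22, 2.22, 2.79, 3.14, 3.14, 3.14].

### API

Orientations are given as a rotation vector (axis times angle).
In Python, from bench import bot, claw, viewer, close_job gives the robot as it stands. Calls block until the motion is done:
- bot.move_ptp(position, orientation): joint-space move of the TCP to a pose.
- bot.move_l(position, vel=0.15, rot=None, f_stop=None): straight line of the TCP; rot=None keeps the orientation; vel is the mean speed in m/s. With f_stop (N) it stops when the force on the tool has changed by that much, and returns True; else False.
- bot.goto_joints(angles): joint-space move.
- claw.gripper_to(opening, strength=None): opening from 0.0 (shut) to 1.0 (fully open); strength is the grip in N (None keeps the last); returns when the fingers have stopped.
- bot.hold(seconds).
- bot.ik(position, orientation): joint angles nearest the present ones, or None.
- bot.get_obs(): the state.
- viewer.grab_frame(name): name is "scene" or "top"; returns a dict with "img" (480x640x3 uint8, red, green, blue), "fx", "fy", "cx", "cy" (pixels), "view" (4x4, takes a point from world to camera coordinates). Camera axes: x right, y down, z forward; pixel columns grow to the right and rows downward; lengths in m; the calibration is good to about 2 mm. A picture is of the moment at which its call begins. There is no depth.
A pose or a line that the arm cannot do raises bot.PlanningError and nothing moves.
- close_job(): hands the job in, once; it reports no verdict.
Trained networks look in the newest picture that a camera, given by its name, has taken for a name from the list of things; names that differ only in an ending like _2 or _b are one class to them, and where a whole thing is asked for, a point or a joint stands for the part that bears it (a point fixed in the world has none). Each returns a list of dicts, best first, with "p" (0 to 1); they miss things now and then, are a little off and sometimes report something else, mostly with a low value. They report only what shows in the picture. A call takes as long as a camera call.
- viewer.find_in(camera, label): "xyz" ([x, y, z] in m, in the coordinates of the camera as it stood for that picture, good to about 4 mm: the middle of the surface that is visible of it).
The state is a dict: "time_s": time; "joints": joint angles; "joint_velocities": joint speeds; "effort": joint torques, N m; "position": TCP position; "ee_rot": TCP orientation; "wrist_force": force on the tool from outside, world axes, zero at the start; "moment": the same for the moment, N m; "width": opening from 0.0 (shut) to 1.0 (fully open).
Only numpy, scipy, OpenCV 4.12 (cv2) and the standard library are available. Lean on these libraries where they do the work, as an engineer would, in place of code of your own. Each camera call takes 0.05 s, during which the arm holds its last target.

### The job

Power up the circuit trainer: reach down through the window of the guard over the isolator with the broad flat paddle lever and press that lever fully down, without touching the guard, then draw back out and press the trainer's round start button fully in and let it go. Only touch and press, pick nothing up: leave the isolator with the ball-ended lever untouched, guard and all, and leave the loose things on the bench where they are.

Things in the scene. Friction and masses are not known exactly. Their poses are not given: they have to be found in the camera images.
- main: Guarded isolator with the BROAD FLAT PADDLE lever: the one to operate. Fixed, turned up to 0.35 rad about z; guard top 88 mm above the bench. Origin on the bench, z up; spans own x -90 to +75, y -70 to +70 mm. Lever hinge across at own x +50, z 40 mm; the lever runs from it towards own -x under the window.
- main_guard: Its guard: aluminium top plate 3 mm thick (underside 85 mm up) with one rectangular window, clear plastic sides 3 mm thick all round. Same origin and axes as main. Not to be touched.
- main_window (a point): Centre of the window in that guard, level with the guard's top face (88 mm above the bench). Opening 96 mm along own x, 84 mm along own y.
- main_pad (a point): Centre of the upper face of the black paddle (24 x 44 x 8 mm, 44 across own y of the box) at the lever's end, 75 mm from the hinge; moves with the lever. About 75 mm above the bench when up, 44 mm when fully down; swinging down it moves about 5 mm towards own -x. It stays under the window.
- main_lever (a joint): Paddle lever's angle, rad: 0 = as far up as it goes (paddle/ball end raised 0.42 rad above level), 0.42 = level, fully down on its stop; a friction hinge with no spring: it stays where it is left and takes about 4 N at its end to move; starts anywhere from 0 to 0.10
- aux: A second guarded isolator of the same size and build, but its lever ends in a small BALL (22 mm dia): belongs to another circuit, leave alone. Fixed, turned up to 0.35 rad about z; guard top 88 mm above the bench. Origin on the bench, z up; spans own x -90 to +75, y -70 to +70 mm. Lever hinge across at own x +50, z 40 mm; the lever runs from it towards own -x under the window.
- aux_guard: Guard of the ball-ended isolator, same shape as the other guard. Not to be touched.
- aux_lever (a joint): Ball-ended lever's angle, rad; same values and behaviour as the paddle lever; to stay where it is
- trainer: Circuit trainer: low grey and white console 165 x 140 x 38 mm (highest part other than the button: two dials, 52 mm), fixed to the bench, origin on the bench at its centre, turned up to 0.35 rad; white breadboard at its own +x side, and near its own -x side a row of two small dials and one larger round push button.
- start_top (a point): Centre of the top face of the trainer's round grey start button (30 mm dia, in a black collar), at own x = -45 mm, y = -38 mm of the trainer; moves with the button; pressed straight down
- start (a joint): Start button travel, m: 0 = out, 0.006 = fully in; springs back when let go; about 5 N to press fully
- capacitor: Blue upright can, 22 mm dia, 40 mm tall; loose bystander on the bench, origin at its underside's centre; leave it where it is.
- crimp_spool: White flat spool, 56 mm dia, 30 mm tall; loose bystander on the bench, origin at its underside's centre; leave it where it is.
- screwdriver: Screwdriver with black handle, 160 mm long, lying; loose bystander on the bench, origin on the tool; leave it where it is.
- multimeter: Black hand multimeter, 140 x 72 x 39 mm, lying on its back; loose bystander on the bench, origin at its underside's centre; leave it where it is.
- transformer: Small open transformer with copper winding, 76 x 54 x 48 mm; loose bystander on the bench, origin at its underside's centre; leave it where it is.
- heatsink: Finned aluminium heatsink, 50 x 40 x 28 mm; loose bystander on the bench, origin at its underside's centre; leave it where it is.
- parts_tray: Empty grey open tray, 100 x 70 x 25 mm; loose bystander on the bench, origin at its underside's centre; leave it where it is.

How it is judged:
By the outcome, as a careful person would: the job done as asked, in the order asked, and still so for the second after the job is handed in, with the robot touching nothing.
It also fails if it takes over 48 s, if anything falls off the work surface, if the arm or the gripper's body presses on something with over 40 N, if the wrist force passes 120 N, or if a joint passes its speed limit or range.

## Working session

There is one attempt and no reset: what is moved stays moved. The work goes in short steps, each a Python script; the robot and the scene stay as the last script left them, time stands still between calls to the robot, and variables do not carry over. Pictures are saved under pics/ and viewed, and the job is handed in when it is done.

```bash
ls; mkdir -p pics; cat > h.py <<'E'
import numpy as np, cv2
from bench import bot, claw, viewer, close_job
def grab(c,fn=None):
    f=viewer.grab_frame(c)
    if fn: cv2.imwrite('pics/'+fn,cv2.cvtColor(f['img'],cv2.COLOR_RGB2BGR))
    return f
def find(c,f,l):
    out=[]
    for d in viewer.find_in(c,l)[:3]:
        p=np.linalg.inv(f['view'])@np.append(d['xyz'],1); out.append((round(d['p'],2),p[:3].round(4)))
    return out
def proj(f,P):
    P=np.atleast_2d(P); q=(np.asarray(f['view'])@np.c_[P,np.ones(len(P))].T)[:3]
    return np.c_[f['fx']*q[0]/q[2]+f['cx'],f['fy']*q[1]/q[2]+f['cy']]
E
python3 - <<'E'
from h import *
for c in ('top','scene'):
    f=grab(c,c+'1.png'); print(c,f['fx'],np.linalg.inv(f['view']).round(3).tolist())
    for l in ['main','main_guard','main_pad','main_window','aux','aux_guard','aux_lever','trainer','start_top']: print(l,find(c,f,l))
o=bot.get_obs(); print(o)
E
```

```text
pics
top 596.3414609035184 [[0.028, -0.991, 0.13, 0.407], [-1.0, -0.028, 0.001, 0.011], [0.003, -0.13, -0.992, 1.321], [0.0, 0.0, 0.0, 1.0]]
main [(0.69, array([ 0.6091, -0.013 ,  0.0853]))]
main_guard [(0.69, array([ 0.6232, -0.0091,  0.0881]))]
main_pad [(0.58, array([ 0.6017, -0.0091,  0.0711])), (0.46, array([ 0.6128, -0.0139,  0.0865]))]
main_window [(0.56, array([ 0.6112, -0.0128,  0.0858])), (0.34, array([ 0.7291, -0.2565,  0.0301]))]
aux [(0.68, array([ 0.4309, -0.3111,  0.0852]))]
aux_guard [(0.57, array([ 0.4428, -0.2996,  0.0871]))]
aux_lever [(0.59, array([ 0.4383, -0.3118,  0.066 ])), (0.32, array([ 0.7328, -0.2541,  0.0311]))]
trainer [(0.92, array([0.4466, 0.3276, 0.0339])), (0.54, array([ 0.4378, -0.3078,  0.0649]))]
start_top [(0.49, array([0.3949, 0.3051, 0.0603]))]
scene 493.8631270768821 [[-0.243, 0.554, -0.796, 1.409], [0.97, 0.143, -0.197, 0.205], [0.005, -0.82, -0.572, 0.69], [0.0, 0.0, 0.0, 1.0]]
main [(0.97, array([ 0.6681, -0.0104,  0.0752]))]
main_guard [(0.93, array([ 0.6672, -0.0112,  0.0867]))]
main_pad [(0.5, array([ 0.6084, -0.0075,  0.073 ])), (0.3, a
[... 362 characters left out ...]
49, array([0.4043, 0.3022, 0.0584]))]
{'time_s': 1.0, 'joints': array([-1.29458672e+00,  3.50693227e-01,  1.65178212e+00,  1.09916867e-05,
        1.13909568e+00, -8.46169997e-02]), 'joint_velocities': array([-0.00176612,  0.00065484,  0.00042377,  0.00122251, -0.00020288,
       -0.00123577]), 'effort': array([-1.99592650e-03, -5.06041932e+01, -2.91648406e+01, -2.35756579e-04,
        5.99289815e-04,  1.56309414e-05]), 'position': array([ 0.19419014, -0.5145693 ,  0.40470007]), 'ee_rot': array([3.09058446e+00, 5.63704592e-01, 1.88589723e-05]), 'wrist_force': array([ 0.14816577,  0.41790699, -0.4952643 ]), 'moment': array([ 0.0296072 ,  0.00845273, -0.0316786 ]), 'width': 1.0024923535679113}
```

View pics/top1.png

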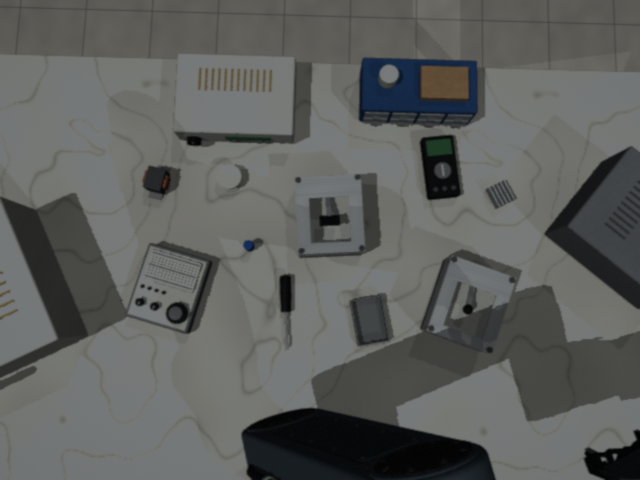

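View pics/scene1.png

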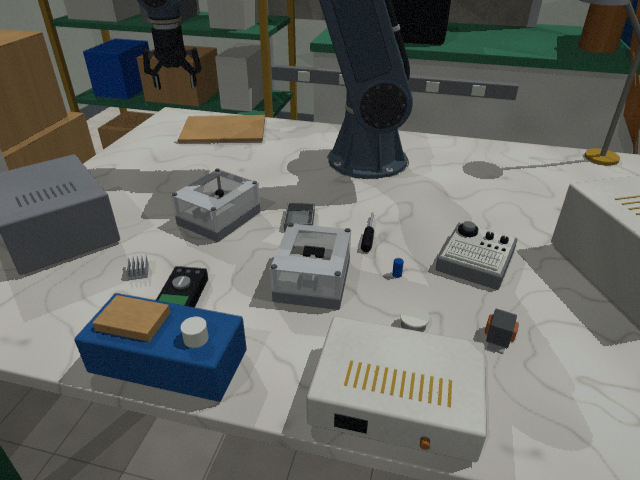

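The top view shows the paddle guard at about (332,215), the ball guard at (472,300) and the trainer at (172,287) with its button near (177,312). I'll zoom in to fit poses.

```bash
python3 - <<'E'
import cv2
i=cv2.imread('pics/top1.png')
a=cv2.resize(i[165:265,285:385],(600,600),interpolation=cv2.INTER_CUBIC)
b=cv2.resize(i[235:345,115:225],(600,600),interpolation=cv2.INTER_CUBIC)
cv2.imwrite('pics/za.png',cv2.convertScaleAbs(a,alpha=1.4));cv2.imwrite('pics/zb.png',cv2.convertScaleAbs(b,alpha=1.4))
E
```

```text
(no output)
```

View pics/za.png

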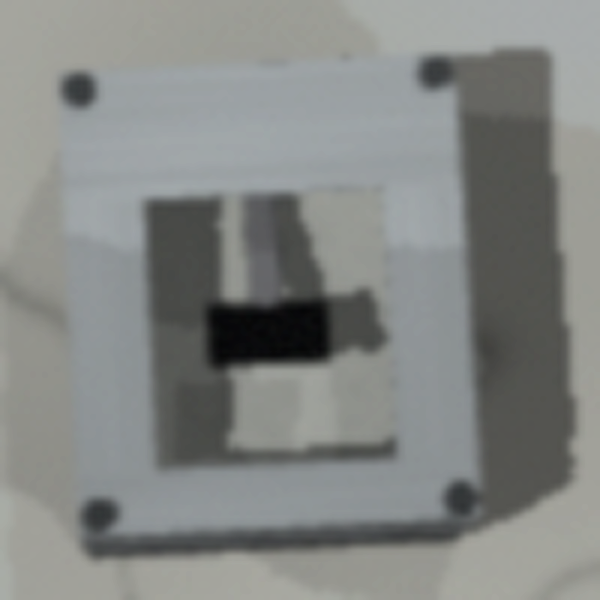

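View pics/zb.png

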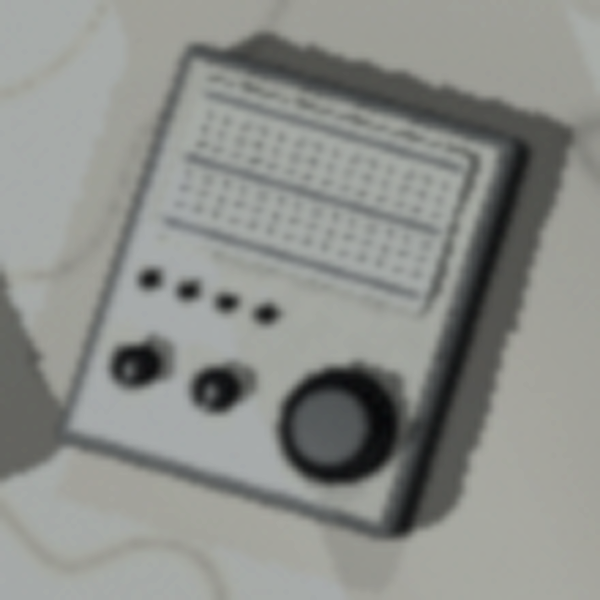

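```bash
cat >> h.py <<'E'
def back(f,uv,z):
    uv=np.atleast_2d(uv).astype(float); T=np.linalg.inv(f['view'])
    d=np.c_[(uv[:,0]-f['cx'])/f['fx'],(uv[:,1]-f['cy'])/f['fy'],np.ones(len(uv))]@T[:3,:3].T
    return T[:3,3]+d*((z-T[2,3])/d[:,2])[:,None]
E
python3 - <<'E'
from h import *
f=grab('top')
w=np.array([[145,200],[383,188],[396,456],[157,467]])/6+[285,165]-0.42
p=np.array([[60,72],[455,57],[482,520],[82,538]])/6+[285,165]-0.42
W=back(f,w,.088); print('window',W.round(4)[:,:2].tolist(),W.mean(0).round(4))
for a,b in((3,0),(2,1)): 
    d=W[b]-W[a]; print('x edge',np.linalg.norm(d),np.arctan2(d[1],d[0]))
for a,b in((1,0),(2,3)):
    d=W[b]-W[a]; print('y edge',np.linalg.norm(d),np.arctan2(-d[0],d[1]))
P=back(f,p,.088); print('plate',P.round(4)[:,:2].tolist(),P.mean(0).round(4),np.linalg.norm(P[0]-P[3]),np.linalg.norm(P[0]-P[1]))
pad=back(f,np.array([[268,332]])/6+[285,165]-.42,.072); print('pad',pad.round(4))
t=np.array([[190,47],[522,140],[405,535],[65,436]])/(600/110)+[115,235]-.42
b=np.array([[328,427]])/(600/110)+[115,235]-.42
for z in(.05,.056,.06): print('button',back(f,b,z).round(4))
# trainer yaw via upper-left & lower-left top edges
T=back(f,t[[0,3]],.038); d=T[0]-T[1]; print('tr yaw',np.arctan2(d[1],d[0]),np.linalg.norm(d))
s=grab('scene'); print(proj(s,[[*pad[0]],[*W.mean(0)],[.397,.304,.05],[.396,.304,.06]]))
i=cv2.cvtColor(s['img'],cv2.COLOR_RGB2BGR)
cv2.imwrite('pics/sz.png',cv2.convertScaleAbs(np.hstack([cv2.resize(i[215:315,260:360],(400,400)),cv2.resize(i[205:305,430:530],(400,400))]),alpha=1.3))
E
```

```text
window [[0.6435, 0.0306], [0.6501, -0.0526], [0.5557, -0.0591], [0.5496, 0.0237]] [ 0.5997 -0.0143  0.088 ]
x edge 0.09421379446937439 0.07353451626125397
x edge 0.09464363957143254 0.06840354814800703
y edge 0.08350159873051279 0.07937575007077756
y edge 0.0830145839039499 0.0742470455433176
plate [[0.6884, 0.0619], [0.6978, -0.077], [0.5342, -0.0893], [0.5241, 0.0489]] [ 0.6111 -0.0139  0.088 ] 0.16481509061013916 0.13916417624499997
pad [[ 0.6005 -0.0139  0.072 ]]
button [[0.3963 0.3068 0.05  ]]
button [[0.3964 0.3054 0.056 ]]
button [[0.3964 0.3045 0.06  ]]
tr yaw -0.24783484608257428 0.15884897211707286
[[313.78033945 250.60325053]
 [313.63036483 244.20715092]
 [467.99091096 228.20561704]
 [468.74023178 224.3956903 ]]
```

View pics/sz.png

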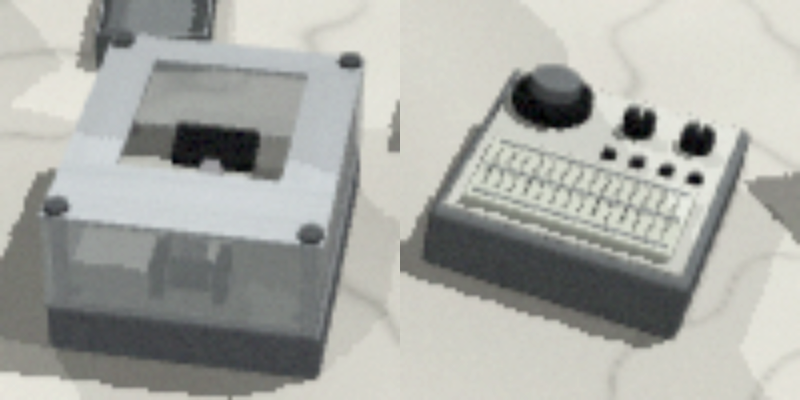

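```bash
cat >> h.py <<'E'
from scipy.spatial.transform import Rotation as R
def rv(a): # tool down, jaw axis along world angle a
    y=np.array([np.cos(a),np.sin(a),0]); z=np.array([0,0,-1.]); return R.from_matrix(np.c_[np.cross(y,z),y,z]).as_rotvec()
E
python3 - <<'E'
from h import *
for a in (.073,.073-np.pi):
    for z in(.33,.217): print(a,bot.ik([.5965,-.0145,z],rv(a)))
for a in (.073,.073-np.pi): print(a, bot.ik([.3965,.3055,.25],rv(a)), bot.ik([.3965,.3055,.25],rv(a+np.pi/2)))
claw.gripper_to(0.0)
o=bot.get_obs(); print(o['time_s'],o['width'])
E
```

```text
0.073 [-0.10231449  0.51703549  1.59603794  0.          1.02851922 -0.17531449]
0.073 [-0.10231449  0.67570846  1.65271301  0.          0.81317119 -0.17531449]
-3.068592653589793 None
-3.068592653589793 None
0.073 [0.56345399 0.48892178 1.90018732 0.         0.75248355 0.49045399] [ 5.63453987e-01  4.88921782e-01  1.90018732e+00 -4.44089210e-16
  7.52483551e-01 -1.08034234e+00]
-3.068592653589793 [ 0.56345399  0.48892178  1.90018732  0.          0.75248355 -2.65113867] [0.56345399 0.48892178 1.90018732 0.         0.75248355 2.06125031]
1.8667 -0.00045106135856107254
```

```bash
python3 - <<'E'
from h import *
bot.move_ptp([.5965,-.0145,.34],rv(.073))
bot.move_l([.5965,-.0145,.285],vel=.1)
f=grab('scene','s2.png'); t=grab('top','t2.png')
o=bot.get_obs(); print(o['time_s'],o['position'],o['wrist_force'])
print(proj(f,[[.5965,-.0145,.112],[.5965,-.0145,.088]]))
i=cv2.imread('pics/s2.png'); cv2.imwrite('pics/s2z.png',cv2.resize(i[150:310,220:420],(800,600) if 0 else (750,600)))
E
```

```text
4.9667 [ 0.59672772 -0.01454678  0.28578055] [0.66507842 0.10964435 0.45803672]
[[313.89151836 233.87353931]
 [313.95331634 243.32267627]]
```

View pics/s2z.png

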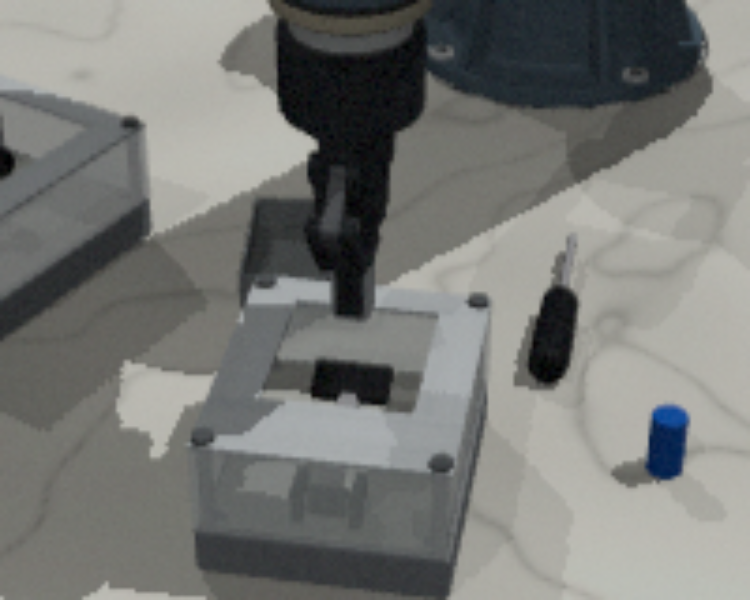

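View pics/t2.png

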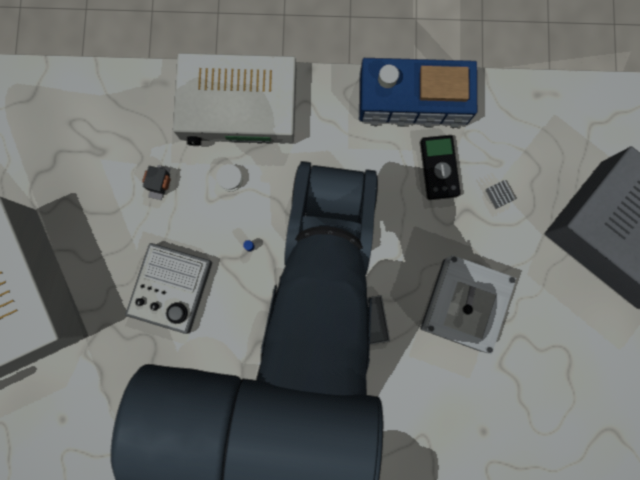

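The closed fingertips show at (314,234) in the scene picture, exactly where I projected them over the window centre. I'll descend now.

```bash
python3 - <<'E'
from h import *
print(bot.move_l([.5965,-.0145,.252],vel=.06,f_stop=8)); print(bot.get_obs()['position'][2]-.173)
r=bot.move_l([.5965,-.0145,.212],vel=.03,f_stop=20)
o=bot.get_obs(); print(r,o['time_s'],o['position']-[0,0,.173],o['wrist_force'],o['moment'])
grab('scene','s3.png')
i=cv2.imread('pics/s3.png'); cv2.imwrite('pics/s3z.png',cv2.resize(i[150:310,220:420],(750,600)))
E
```

```text
False
0.07901535863479975
True 6.7417 [ 0.59649284 -0.01451992  0.04426474] [-4.00301882  0.22620295 10.93636217] [ 0.01290842  0.59794112 -0.00371849]
```

View pics/s3z.png

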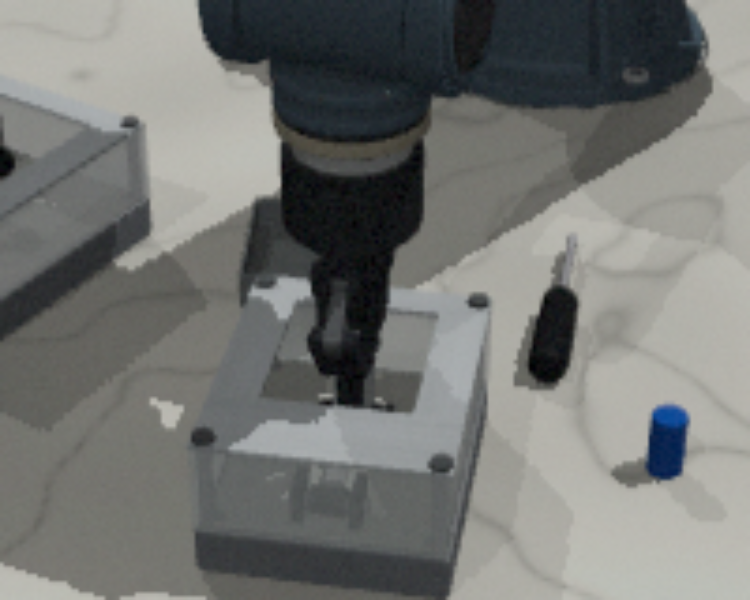

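Stopped at tip height 44.3 mm, where the lever's stop should be. I'll press slightly more to be sure, withdraw straight up, and check.

```bash
python3 - <<'E'
from h import *
r=bot.move_l([.5965,-.0145,.2155],vel=.02,f_stop=18)
o=bot.get_obs(); print(r,o['position']-[0,0,.173],o['wrist_force'])
bot.move_l([.5965,-.0145,.34],vel=.1)
bot.move_ptp([.3965,.3055,.30],rv(-.25))
o=bot.get_obs(); print(o['time_s'],o['position'],o['wrist_force'])
s=grab('scene','s4.png'); print('scene',find('scene',s,'main_pad')); 
t=grab('top','t4.png'); print('top',find('top',t,'main_pad'))
print(proj(s,[[.3965,.3055,.127],[.595,-.0143,.044]]),proj(t,[[.595,-.0143,.044]]))
a=cv2.imread('pics/s4.png');b=cv2.imread('pics/t4.png')
cv2.imwrite('pics/z4.png',np.hstack([cv2.resize(a[215:315,260:360],(400,400)),cv2.resize(b[165:265,285:385],(400,400))]))
E
```

```text
False [ 0.59661189 -0.01448979  0.04397242] [-9.79710797  0.31547763 22.71554981]
9.85 [0.39710996 0.30513846 0.30008633] [-0.08100524  0.5566601   0.07981688]
scene []
top [(0.91, array([ 0.5994, -0.0093,  0.0429])), (0.35, array([ 0.611 , -0.0106,  0.0846]))]
[[474.62347575 199.65807138]
 [314.33183613 259.61158482]] [[329.05632163 224.38376228]]
```

View pics/z4.png

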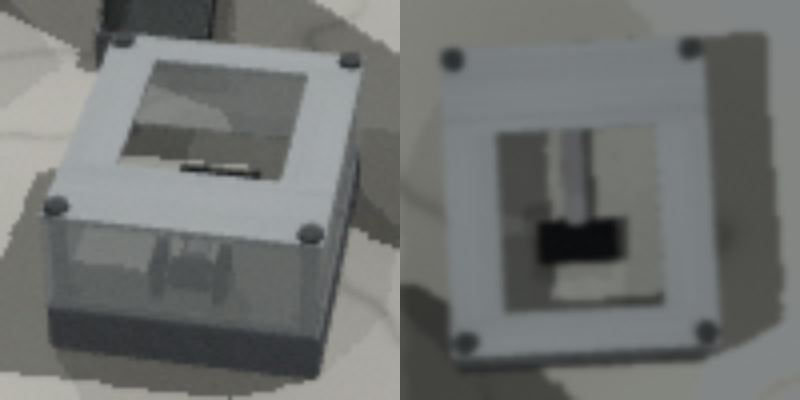

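View pics/s4.png

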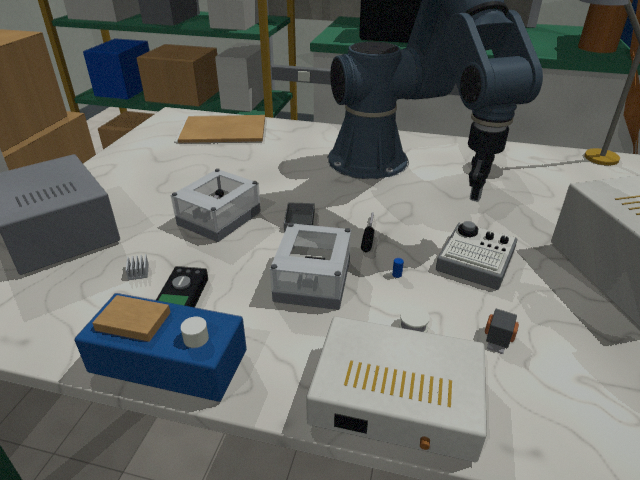

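The scene picture shows the paddle level, edge-on at about (314,258). The top-view detector puts it at z = 43 mm, so it is down. Next is the start button.

```bash
python3 - <<'E'
from h import *
P=[.3965,.3055]
bot.move_l([*P,.24],vel=.1)
for z,fs in((.220,1.5),(.20,14)):
    r=bot.move_l([*P,z],vel=.015,f_stop=fs); o=bot.get_obs(); print(r,o['time_s'],o['position']-[0,0,.173],o['wrist_force'])
if 1:
    z=o['position'][2]; r=bot.move_l([*P,z-.0015],vel=.01,f_stop=14); bot.hold(.2)
    o=bot.get_obs(); print(r,o['position']-[0,0,.173],o['wrist_force'])
s=grab('scene','s5.png'); a=cv2.imread('pics/s5.png'); cv2.imwrite('pics/z5.png',cv2.resize(a[165:285,410:570],(800,600),interpolation=cv2.INTER_CUBIC))
E
```

```text
True 11.4167 [0.3965375  0.30553291 0.06083461] [ 0.43413321 -0.33274209  3.16456251]
True 12.175 [0.39661134 0.30557395 0.05637225] [-2.57667811 -0.97563212  9.70531584]
True [0.39652206 0.30553682 0.05632262] [-2.45957049 -1.68961779 11.3663117 ]
```

View pics/z5.png

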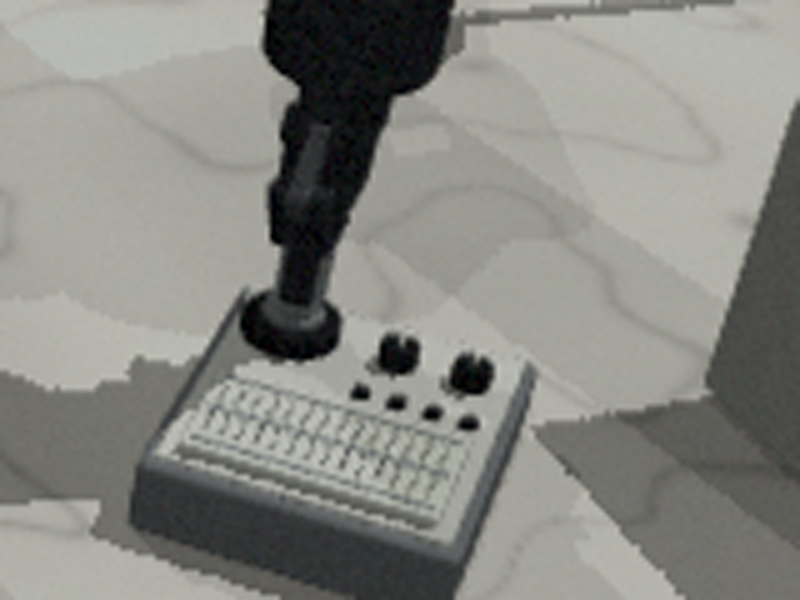

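```bash
python3 - <<'E'
from h import *
P=[.3965,.3055]
for z in (.2280,.2265):
    r=bot.move_l([*P,z],vel=.01,f_stop=20); bot.hold(.2)
    o=bot.get_obs(); print(r,o['time_s'],o['position']-[0,0,.173],o['wrist_force'])
    if r: break
bot.move_l([*P,.30],vel=.06)
o=bot.get_obs(); print(o['time_s'],o['wrist_force'])
bot.hold(.3)
s=grab('scene','s6.png'); t=grab('top','t6.png')
for l in ['start_top','aux_lever']: print(l,find('top',t,l),find('scene',s,l))
print(find('top',t,'main_pad'))
E
```

```text
True 13.0417 [0.39640825 0.30547033 0.05633044] [-3.23597223 -1.16147256 10.7649646 ]
14.375 [ 0.57588251 -0.57565702 -0.19557845]
start_top [(0.44, array([0.3976, 0.3025, 0.0581])), (0.37, array([ 0.4383, -0.3098,  0.0649]))] [(0.48, array([0.404 , 0.3029, 0.0622]))]
aux_lever [(0.69, array([ 0.4412, -0.3108,  0.0646]))] [(0.57, array([ 0.4282, -0.3063,  0.0734]))]
[(0.58, array([ 0.5999, -0.0091,  0.0419]))]
```

View pics/s6.png

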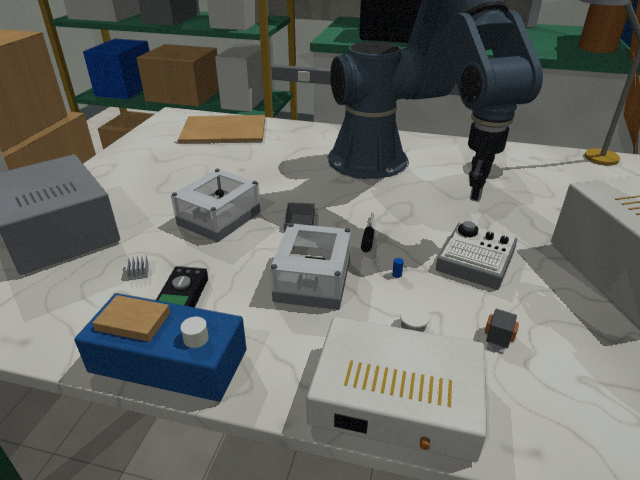

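View pics/t6.png

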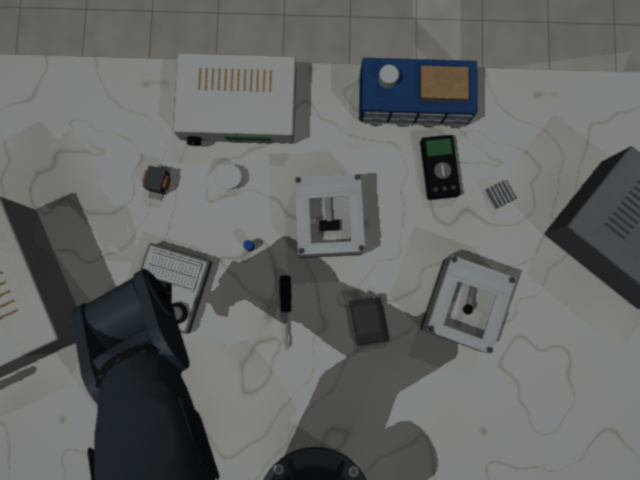

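```bash
python3 - <<'E'
from h import *
close_job(); 
E
```

```text
the job is handed in; nothing more can be done
```

The paddle isolator is switched on and the start button has been pressed fully in and let go, in that order. I handed the job in at about 15 s of the 48 s allowed.

- **Paddle lever:** I went straight down through the window with the fingers shut and pressed until it stopped dead with the fingertips at 44.0 mm (about 23 N), then drew straight out. Two later looks from the top camera put the paddle at 42–43 mm and the pictures show it level. There was no unexpected force on the way down, and the guard stands where it was.
- **Start button:** I first felt it by about 61 mm up, and it stopped hard at 56.3 mm with a steady 11 N (about 5 N is needed). Nothing else on the trainer is above 52 mm, so that stop was the button's own end. Afterwards the wrist force was back near zero.
- **Everything else:** The ball-ended isolator and the loose things look unmoved in the last pictures. The arm was left clear above the trainer.

**Weak or disagreeing checks:**
- The scene camera's detector did not find the lowered paddle, though it shows in the picture.
- The two cameras differ on the released button's height (58 and 62 mm).
- I did not measure the button's travel directly. I infer full travel from the hard stop.

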